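# Slide the doll's stand into the corner of the jig

### The job

Push the small straw doll with the blue sash, by its square wooden stand, along the table into the inside corner of the L-shaped wooden stop, so that the stand sits flush against both the pale rail and the red end stop. Only push it: do not lift it off the table or tip it over. Leave all the other things on the table where they are.

Things in the scene. Friction and masses are not known exactly. Their poses are not given: they have to be found in the camera images.
- stand: The thing to push: square pale-wood stand 90 x 90 mm, 22 mm high, loose, about 0.35 kg (varies); fixed upright on its middle a straw doll with a blue sash (cone of 31 mm base radius, top of head 85 mm above the table). Origin: centre of the stand's underside; z up, x and y square to its sides, each side 45 mm from the origin. It starts within 0.5 rad of the jig's yaw.
- jig: L-shaped stop fixed to the table, battens 20 mm high, 30 mm wide. Origin: inside corner of the L at table height; z up. Pale rail: 330 mm along -y, inner face in the plane x = 0, wood on its +x side. Red end stop: 120 mm along -x, inner face in y = 0, wood on its +y side. The stand starts inside the L; seated, its origin is at x = -45, y = -45 mm here, sides parallel to the battens.
- doll_a: Bystander: straw doll with a red sash, cone of 42 mm base radius, 128 mm high, loose, beyond the pale rail. Origin: centre of its underside.
- doll_b: Bystander: straw doll with a green sash, same size as the red one, loose, to the left. Origin: centre of its underside.
- glue: Bystander: glue jar with an orange cap, radius 24 mm, 85 mm high, loose, on the robot's side of the L near its open mouth. Origin: centre of its underside.
- spool: Bystander: straw-coloured twine spool standing upright, radius 30 mm, 60 mm high, loose, to the left of the red end stop. Origin: centre of its underside.
- scissors: Bystander: yellow-handled scissors lying flat, 200 mm long along its x (blades to +x, to 120 mm from the origin), 100 mm wide, 12 mm high, to the robot's right. Origin: near the pivot, at table height.
- brush_mug: Bystander: blue mug of brushes, radius 38 mm, 160 mm high over the brushes, to the robot's left. Origin: centre of its underside.
- cone: Bystander: cardboard cone, 45 mm base radius, 120 mm high, to the robot's right. Origin: centre of its underside.
Things that resemble listed ones, but are neither listed nor needed, are in the scene too. What is shaped like the stand but purple is not meant.

How it is judged:
At the end, for the whole second after the job is handed in: The stand rests flat and still on the table in the corner of the L, its centre no more than 3.5 mm farther from either batten than when touching, its sides parallel to the battens within 0.05 rad (x of stand in the frame of jig between -0.0485 and -0.042 m and y of stand in the frame of jig between -0.0485 and -0.042 m and (angle between the x axis of stand and the x axis of jig, either way round below 0.05 rad or angle between the x axis of stand and the y axis of jig, either way round below 0.05 rad) and height (world z) of stand below 0.004 m and angle between stand's own z axis and vertical below 0.05 rad and linear speed of stand below 0.01 m/s).
It fails at once if the doll's stand is lifted off the table (height (world z) of stand above 0.012 m).
It fails at once if the doll is tipped (angle between stand's own z axis and vertical above 0.25 rad).
It fails at once if another thing on the table is displaced by more than 20 mm (distance of any of doll_a, doll_b, glue, spool, scissors, brush_mug, cone from where it was at the start of the episode above 0.02 m).
It fails at once if another thing on the table is knocked over (angle between any of doll_a, doll_b, glue, spool, scissors, brush_mug, cone's own z axis and vertical above 0.5 rad).
It also fails if it takes over 64 s, if anything falls off the work surface, if the arm or the gripper's body presses on something with over 40 N, if the wrist force passes 120 N, or if a joint passes its speed limit or range.

### The arm

A 6-joint arm with a two-finger parallel gripper is mounted at the origin on the work surface. World frame = base frame: x ahead of the robot, y to its left, z up, the work surface at z = 0. Lengths are in m, angles in rad, forces in N, time in s.
With the tool pointing down it reaches from about 0.25 to 0.8 m from the base axis. Payload 3.9 kg.
Tool frame: the origin (TCP) lies on the centre line of the jaws, within the pads' length; the fingertips stand 11 mm ahead of it and the grasp point (between the pads) lies 8 mm behind it; z points along the fingers, y is the line along which they close (so a half turn about z gives the same grasp; the last joint's range is limited). The gripper opens to 85 mm and grips with 20 to 120 N. Pads are 22 mm wide; open, the fingers measure 114 mm over their backs; the gripper's body (76 mm by 85 mm) begins 54 mm behind the grasp point. The pads swing forward as they close: fully open they stand 13 mm farther back than shut.
Start: joints at [1.266, 0.26, -0.138, 1.173, 0, 1.571], TCP at [0.158, 0.501, 0.242] pointing down, gripper open.
Joint ranges: [-2.78, 2.78], [-0.83, 1.72], [-1.28, 1.37], [-1.9, 2.12], [-1.57, 1.48], [-3.14, 3.14]. Speed limits (rad/s): [2.57, 2.57, 3.14, 3.14, 3.14, 3.14].

### API

Orientations are given as a 3x3 rotation matrix whose columns are the frame's x, y, z axes.
In Python, from rig import * gives the robot as it stands.
- The arm moves only by the shell command python3 -m crank 'ROWS' [FORCE]. ROWS is JSON, a list of rows, each a list of 5 numbers: the gripper's target within -1 to 1 (fully open at 1, half-way at 0, shut at -1), then the shift along the tool's x, y, z in cm, then the turn about the tool's z in rad. In form: [[jaw, dx, dy, dz, roll], ...]. A call has 1 to 12 rows; each row is the pose to reach, as a shift and turn from the pose commanded when the call began, along the tool's axes at that moment; what a row does not reach only later rows make up. A row lasts 1/8 s, in which the tool goes at most 62.5 mm and 10.7 degrees, less where a joint would pass 70% of its speed; a pose out of reach is approached as far as the arm can. A call with a gripper value outside its range is refused whole. The fingers move at their own pace and stop on an object; FORCE is the grip in N (left out, the last holds). Time passes only in rows, so rows that repeat a pose let the fingers close. It gives the time, the measured TCP pose, the force, the opening and the grip force at its end, in the units of the state.
- read_state(): the state, without advancing time (a new reading comes with each control period).
- get_image(name): name is "scene" or "side" or "wrist"; returns a dict with "img" (400x640x3 uint8, blue, green, red), "mtx" (3x3 intrinsics, pixels), "rvec" (rotation vector, rad) and "tvec" (3), from world to camera coordinates, as OpenCV has them. Camera axes: x right, y down, z forward; pixel columns grow to the right and rows downward; lengths in m; the calibration is good to about 2 mm. A picture is of the moment at which its call begins. There is no depth.
- job_done(): hands the job in; it is judged then, once.
The state is a dict: "time": time; "joint_pos": joint angles; "dq": joint speeds; "effort": joint torques, N m; "position": TCP position; "tool_rot": TCP orientation; "wrist_force": force on the tool from outside, world axes, zero at the start; "wrist_torque": the same for the moment, N m; "width": opening from 0.0 (shut) to 1.0 (fully open); "grip_force": force on a finger pad.
Only numpy, scipy, OpenCV 4.12 (cv2) and the standard library are available. Lean on these libraries where they do the work, as an engineer would, in place of code of your own. Each camera call takes 0.05 s, during which the arm holds its last target. There are 200 camera calls.

## Working session

There is one attempt and no reset: what is moved stays moved. The work goes in short steps, Python scripts to look and compute and a shell command to move; the robot and the scene stay as the last step left them, time stands still between calls to the robot, and variables do not carry over. Pictures are saved under pics/ and viewed, at most 10 in all, crops included, and the job is handed in when it is done.

```bash
mkdir -p pics
python3 - <<'E'
from rig import *
import cv2,pickle
d={n:get_image(n) for n in("scene","side")}
pickle.dump(d,open("d.pkl","wb"))
for n in d: cv2.imwrite(f"pics/{n}0.png",d[n]["img"])
s=read_state();print(s["time"],s["position"],s["tool_rot"],s["width"])
E
```

```text
0.1 [0.15736935 0.50023008 0.2415468 ] [[-9.53906609e-01  3.00103131e-01 -5.41004815e-04]
 [ 3.00103619e-01  9.53905108e-01 -1.69205515e-03]
 [ 8.27620815e-06 -1.77642009e-03 -9.99998422e-01]] 0.9955092146105402
```

View pics/scene0.png

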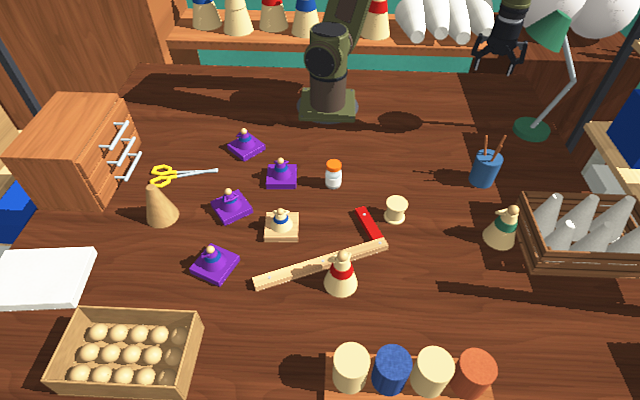

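View pics/side0.png

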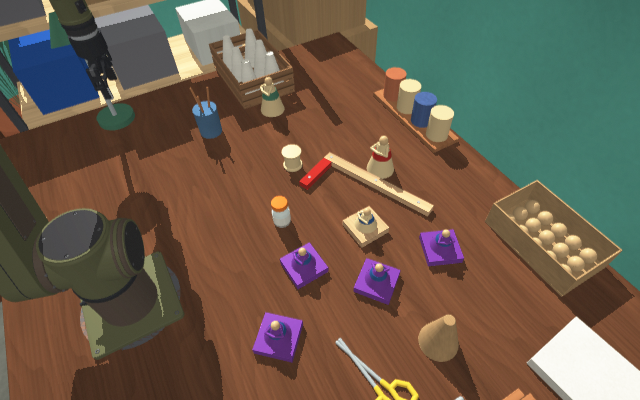

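The scene view shows the stand at about (282,226), the pale rail from (253,283) to (387,243), the red stop from (360,208) to (380,240), and the glue at (333,175). The side view shows the stand at (366,225) and the corner near (328,165). I'll enlarge both views to pick out edges.

```bash
cat > h.py <<'E'
import numpy as np,cv2
def cast(im,uv,z):
    uv=np.asarray(uv,float).reshape(-1,1,2)
    R=cv2.Rodrigues(np.asarray(im["rvec"],float))[0];t=np.asarray(im["tvec"],float).ravel()
    n=cv2.undistortPoints(uv,np.asarray(im["mtx"],float),None).reshape(-1,2)
    d=np.c_[n,np.ones(len(n))]@R; c=-R.T@t
    return (c+d*((z-c[2])/d[:,2])[:,None])[:,:2]
E
python3 - <<'E'
import pickle,cv2,numpy as np
d=pickle.load(open("d.pkl","rb"))
a=d["scene"]["img"][150:300,240:440];b=d["side"]["img"][130:280,260:460]
f=lambda a:cv2.resize(a,None,fx=4,fy=4,interpolation=cv2.INTER_CUBIC)
cv2.imwrite("pics/za.png",f(a));cv2.imwrite("pics/zb.png",f(b))
E
```

```text
(no output)
```

View pics/za.png

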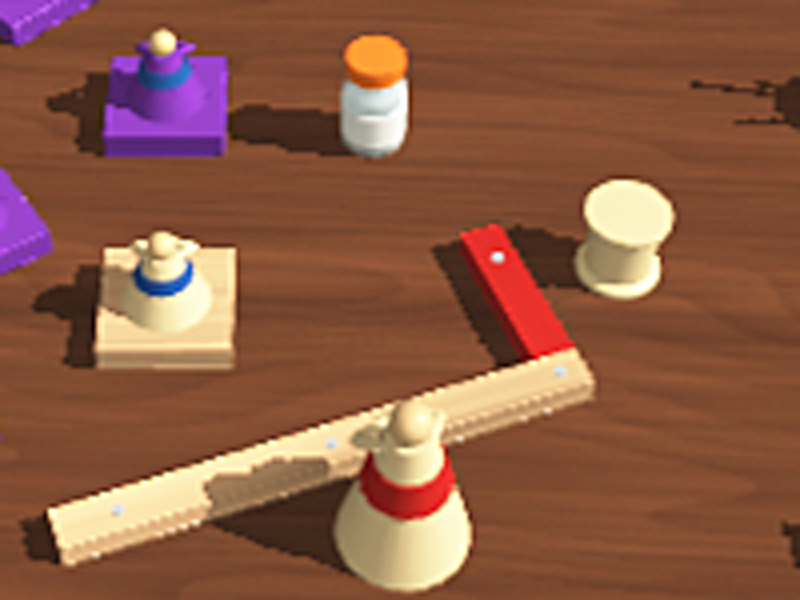

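View pics/zb.png

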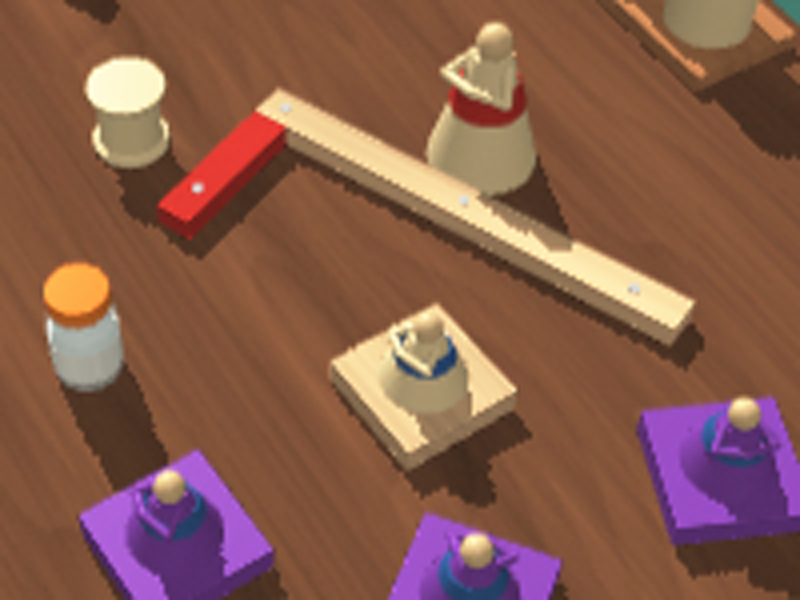

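Zoomed corner positions, in 4x crop pixels:
- **Scene view, stand top:** (103,248), (237,248), (234,350), (97,351).
- **Scene view, L:** rail inner edge (49,512) to (527,360), red inner edge (462,235) to (527,360).
- **Side view, stand top:** (330,367), (437,305), (516,390), (405,455).
- **Side view, L:** rail inner edge (256,106) to (672,331).

Run:
```python
import pickle
from h import *
np.set_printoptions(precision=4,suppress=True)
d=pickle.load(open("d.pkl","rb"))
S=lambda p:np.array(p)/4+[240-.4,150-.4]; D=lambda p:np.array(p)/4+[260-.4,130-.4]
for n,f,st,ra,re in(("scene",S,[(103,248),(237,248),(234,350),(97,351)],[(49,512),(527,360)],[(462,235),(527,360)]),
  ("side",D,[(330,367),(437,305),(516,390),(405,455)],[(672,331),(256,106)],[(188,224),(284,133)])):
    im=d[n]; s=cast(im,f(st),.022);r=cast(im,f(ra),.02);e=cast(im,f(re),.02)
    print(n,"stand",s.mean(0),s.tolist());print(" rail",r,"red",e)
    an=lambda v:np.arctan2(v[1],v[0])
    print(" ang rail(+y jig)",an(r[1]-r[0])-np.pi/2,"red",an(e[1]-e[0]),"sides",[an(s[(i+1)%4]-s[i]) for i in range(4)],
     "len",[np.linalg.norm(s[(i+1)%4]-s[i]) for i in range(4)])
im=d["scene"]
for k,p,z in(("glue",(375,150),0),("gluecap",(376,58),.085),("spooltop",(628,212),.06),("dollA",(403,550),.0)): print(k,cast(im,S([p]),z))
print("gluecap side",cast(d["side"],D([(77,290)]),.085))
```

```text
scene stand [ 0.6072 -0.1035] [[0.5645727546521712, -0.15387924112760049], [0.559770227445977, -0.06021942949723747], [0.6495313691219569, -0.05478986914600086], [0.6549449964555635, -0.14530688427573782]]
 rail [[ 0.7781 -0.1576]
 [ 0.6465  0.1394]] red [[0.5377 0.0976]
 [0.6465 0.1394]]
 ang rail(+y jig) 0.4171091047684028 red 0.366374502414471 sides [np.float64(1.6220277431669157), np.float64(0.06041537179479554), np.float64(-1.5110596426450982), np.float64(-3.047019539491655)] len [np.float64(0.09378285868004514), np.float64(0.0899252060358109), np.float64(0.09067875930395276), np.float64(0.09077790144394442)]
side stand [ 0.6037 -0.1054] [[0.5554914810039193, -0.0664196682519056], [0.6467389958797102, -0.0586587962570837], [0.6520194509371674, -0.14531842245910565], [0.5607466594968148, -0.15107996811739371]]
 rail [[ 0.7731 -0.1578]
 [ 0.636   0.1761]] red [[0.5341 0.0966]
 [0.64   0.1402]]
 ang rail(+y jig) 0.3894861596862558 red 0.3904917928455247 sides [np.float64(0.08484876268772035), np.float64(-1.5099382940026018), np.float64(-3.078551837814773), np.float64(1.6327904894445153)] len [np.float64(0.09157696274242604), np.float64(0.08682035486617176), np.float64(0.09145445787760509), np.float64(0.0848232472516029)]
glue [[0.4364 0.0341]]
gluecap [[0.4267 0.0321]]
spooltop [[0.5465 0.2083]]
dollA [[0.782  0.0599]]
gluecap side [[0.4213 0.0314]]
```

```bash
cat >> h.py <<'E'
C=np.array([.643,.140]);Y=.395
J=np.array([[np.cos(Y),-np.sin(Y)],[np.sin(Y),np.cos(Y)]])
def j2w(p): return C+J@np.array(p)
def w2j(p): return J.T@(np.array(p)-C)
def rows(s,xy,z,yaw):
    """shift (cm, tool axes) and roll to put the TCP at xy,z with tool y at world angle yaw"""
    R=np.asarray(s["tool_rot"]);p=np.asarray(s["position"])
    d=R.T@(np.r_[xy,z]-p)*100
    r=-(yaw-np.arctan2(R[1,1],R[0,1])); r=(r+np.pi)%(2*np.pi)-np.pi
    return np.round(np.r_[d,r],3)
E
python3 - <<'E'
import pickle
from h import *
from rig import *
d=pickle.load(open("d.pkl","rb"));im=d["scene"]
h=cv2.cvtColor(im["img"],cv2.COLOR_BGR2HSV);m=cv2.inRange(h,(130,90,60),(155,255,255))
for c in cv2.findContours(m,cv2.RETR_EXTERNAL,cv2.CHAIN_APPROX_NONE)[0]:
    if cv2.contourArea(c)>150:
        w=cast(im,c.reshape(-1,2).astype(float),.02);print("purple world",w.min(0).round(3),w.max(0).round(3))
s=read_state()
u=np.array([np.cos(.07),np.sin(.07)])
print(rows(s,np.array([.6055,-.1045])-u*.085,.10,np.pi/2+.07), np.array([.6055,-.1045])-u*.085)
E
```

```text
purple world [ 0.679 -0.319] [ 0.805 -0.198]
purple world [ 0.479 -0.316] [ 0.617 -0.191]
purple world [ 0.343 -0.174] [ 0.47  -0.077]
purple world [ 0.197 -0.321] [ 0.355 -0.194]
[-52.986 -47.324  14.238  -0.375] [ 0.52070816 -0.11044514]
```

```bash
python3 -m crank '[[0,-4.4,-3.9,0,0],[0,-8.8,-7.9,0,-0.05],[0,-13.2,-11.8,0,-0.1],[0,-17.7,-15.8,0,-0.15],[0,-22,-19.7,0,-0.2],[0,-26.5,-23.7,0,-0.25],[0,-31,-27.6,0,-0.3],[0,-35.3,-31.5,0,-0.35],[0,-39.7,-35.5,0,-0.375],[0,-44.2,-39.4,0,-0.375],[0,-48.6,-43.4,0,-0.375],[0,-53,-47.3,0,-0.375]]' 40
python3 -m crank '[[0,0,0,0,0],[0,0,0,0,0]]'
python3 - <<'E'
from h import *
from rig import *
s=read_state();print(s["time"],s["position"],s["width"],s["joint_pos"])
u=np.array([np.cos(.07),np.sin(.07)])
print(rows(s,np.array([.6055,-.1045])-u*.085,.025,np.pi/2+.07))
cv2.imwrite("pics/w1.png",get_image("wrist")["img"])
E
```

```text
time: 1.6
position: [0.5216, -0.1114, 0.2419]
tool_rot: [[-0.998, -0.07, -0.001], [-0.07, 0.998, 0.0], [0.0, 0.001, -1.0]]
wrist_force: [0.9, 0.6, 1.7]
width: 0.501
grip_force: 0.0
time: 1.85
position: [0.5203, -0.1092, 0.2416]
tool_rot: [[-0.998, -0.07, -0.002], [-0.07, 0.998, 0.001], [0.002, 0.001, -1.0]]
wrist_force: [-0.7, 0.4, 0.2]
width: 0.504
grip_force: 0.0
1.85 [ 0.52030745 -0.10917033  0.24162708] 0.5035191883206397 [-2.07093730e-01  2.73345922e-01 -1.21283779e-01  1.17844586e+00
  4.72535970e-04 -2.76764731e-01]
[-0.076 -0.153 21.662 -0.   ]
```

View pics/w1.png

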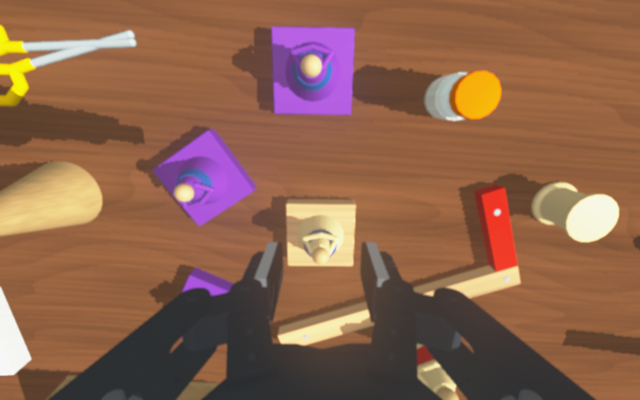

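The wrist view shows the stand top at (287,200)–(354,265), square to the fingers. The rail inner edge runs (278,328)–(490,272) and the red inner edge (479,190)–(490,272).

```bash
python3 -m crank '[[0,0,-0.15,5,0],[0,0,-0.15,10,0],[0,0,-0.15,15,0],[0,0,-0.15,19,0],[0,0,-0.15,21,0],[0,0,-0.15,22.5,0],[0,0,-0.15,22.5,0]]'
python3 - <<'E'
from h import *
from rig import *
im=get_image("wrist");cv2.imwrite("pics/w2.png",im["img"])
s=read_state();print(s["position"],s["wrist_force"])
E
```

```text
time: 2.78
position: [0.5203, -0.1099, 0.0169]
tool_rot: [[-0.997, -0.072, -0.002], [-0.072, 0.997, 0.0], [0.002, 0.001, -1.0]]
wrist_force: [-0.8, 0.6, 0.2]
width: 0.498
grip_force: 0.0
[ 0.52120302 -0.11027753  0.01767537] [ 0.43414414 -0.05385925  0.41355602]
```

View pics/w2.png

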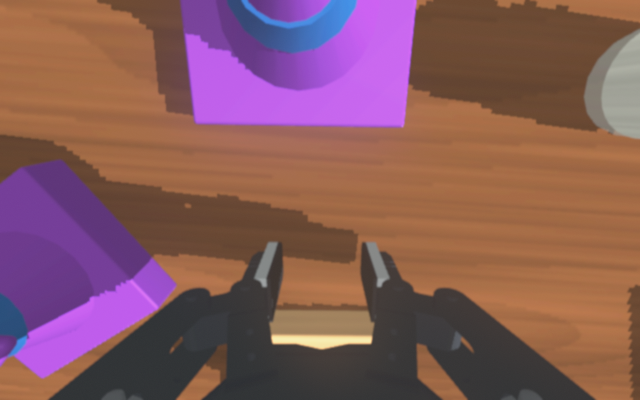

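The fingers are down behind the stand, centred on its near face and clear of the purple ones. Next I push in an arc, turning to the rail's yaw.

```bash
python3 -m crank '[[0,-1.5,0,0,0],[0,-2.7,0,0,0],[0,-3.4,0,0,-0.036],[0,-4.1,0.05,0,-0.072],[0,-4.8,0.1,0,-0.108],[0,-5.4,0.2,0,-0.144],[0,-6.1,0.3,0,-0.18],[0,-6.8,0.45,0,-0.217],[0,-7.5,0.6,0,-0.253],[0,-8.1,0.8,0,-0.289],[0,-8.8,1.0,0,-0.325],[0,-8.8,1.0,0,-0.325]]'
python3 - <<'E'
from h import *
from rig import *
s=read_state();print(w2j(s["position"][:2]),s["wrist_force"],s["time"])
for n in("scene","side"):
    im=get_image(n);cv2.imwrite(f"pics/{n}3.png",im["img"])
    import pickle;pickle.dump(im,open(n+"3.pkl","wb"))
a=cv2.imread("pics/scene3.png")[170:290,240:400];b=cv2.imread("pics/side3.png")[130:250,280:440]
f=lambda a:cv2.resize(a,None,fx=2.5,fy=2.5,interpolation=cv2.INTER_CUBIC)
a=np.hstack([f(a),f(b)]);cv2.imwrite("pics/z3.png",a)
E
```

```text
time: 4.32
position: [0.6096, -0.0944, 0.0174]
tool_rot: [[-0.923, -0.386, 0.002], [-0.386, 0.923, 0.001], [-0.002, -0.0, -1.0]]
wrist_force: [-0.4, -0.5, 0.4]
width: 0.498
grip_force: 0.0
[-0.12100476 -0.20346427] [-0.44539772 -0.49662643  0.37281597] 4.325
```

View pics/z3.png

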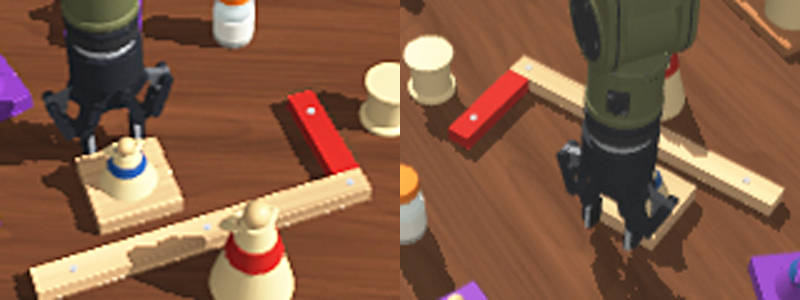

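The stand followed the arc and is now parallel to the rail, with about 20 mm to go. The glue and the red-sash doll haven't been touched.

```bash
python3 -m crank '[[0,-0.6,0,0,0],[0,-1.2,0,0,0],[0,-1.6,0,0,0],[0,-1.9,0,0,0],[0,-2.1,0,0,0],[0,-2.1,0,0,0]]'
```

```text
time: 5.18
position: [0.6281, -0.0866, 0.0173]
tool_rot: [[-0.923, -0.385, 0.001], [-0.385, 0.923, 0.0], [-0.001, 0.0, -1.0]]
wrist_force: [-1.1, 0.2, 0.4]
width: 0.499
grip_force: 0.6
```

```bash
python3 -m crank '[[0,-0.2,0,0,0],[0,-0.3,0,0,0],[0,-0.3,0,0,0]]'; python3 -m crank '[[0,-0.2,0,0,0],[0,-0.3,0,0,0],[0,-0.3,0,0,0]]'
```

```text
time: 5.55
position: [0.6307, -0.0855, 0.0173]
tool_rot: [[-0.923, -0.385, 0.0], [-0.385, 0.923, 0.0], [-0.0, -0.0, -1.0]]
wrist_force: [-1.6, -0.5, 0.2]
width: 0.498
grip_force: 0.8
time: 5.92
position: [0.6332, -0.0844, 0.0173]
tool_rot: [[-0.923, -0.385, -0.0], [-0.385, 0.923, -0.0], [0.0, -0.0, -1.0]]
wrist_force: [-2.7, -0.8, 1.1]
width: 0.5
grip_force: 1.3
```

```bash
python3 -m crank '[[0,-0.2,0,0,0],[0,-0.3,0,0,0],[0,-0.3,0,0,0]]'; python3 -m crank '[[0,-0.15,0,0,0],[0,-0.3,0,0,0],[0,-0.3,0,0,0]]'
```

```text
time: 6.3
position: [0.6333, -0.0844, 0.0172]
tool_rot: [[-0.923, -0.384, -0.005], [-0.384, 0.923, -0.002], [0.006, -0.0, -1.0]]
wrist_force: [-7.8, -4.3, 5.0]
width: 0.504
grip_force: 4.4
time: 6.68
position: [0.6333, -0.0843, 0.0171]
tool_rot: [[-0.923, -0.384, -0.01], [-0.384, 0.923, -0.004], [0.011, -0.0, -1.0]]
wrist_force: [-13.4, -6.9, 10.6]
width: 0.503
grip_force: 7.4
```

Run:
```python
from h import *
from rig import *
import pickle
a=get_image("scene");b=get_image("side");pickle.dump(b,open("side4.pkl","wb"));pickle.dump(a,open("scene4.pkl","wb"))
f=lambda a:cv2.resize(a,None,fx=3.3,fy=3.3,interpolation=cv2.INTER_CUBIC)
cv2.imwrite("pics/z4.png",np.hstack([f(a["img"][170:290,250:370]),f(b["img"][130:250,320:440])]))
s=read_state();print(w2j(s["position"][:2]),s["time"])
```

```text
[-0.09524064 -0.2032964 ] 6.775
```

View pics/z4.png

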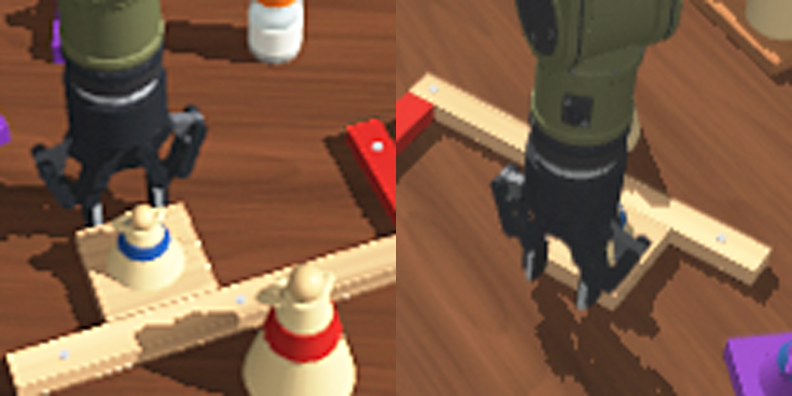

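The stand is flush on the rail: the tool stopped while the force rose. Next I back off, lift and go round to the open-mouth side.

```bash
python3 -m crank '[[0,1.5,0,0,0],[0,3.6,0,0,0],[0,3.6,0,-5,0],[0,3.6,0,-11,0],[0,3.6,0,-14,-0.18],[0,2.5,-3,-14,-0.36],[0,1,-6,-14,-0.54],[0,-1,-8,-14,-0.72],[0,-3,-9,-14,-0.9],[0,-4.4,-9,-14,-1.08],[0,-4.4,-8.5,-14,-1.26],[0,-4.4,-8.5,-14,-1.44]]'
python3 -m crank '[[0,0,0,0,-0.131],[0,0,0,0,-0.131],[0,0,0,0,-0.131]]'
python3 - <<'E'
from h import *
from rig import *
s=read_state();print(w2j(s["position"][:2]),s["joint_pos"])
im=get_image("wrist");cv2.imwrite("pics/w5.png",im["img"])
import pickle;pickle.dump(im,open("w5.pkl","wb"))
print(rows(s,j2w([-.045,-.285]),.017,np.pi+Y))
E
```

```text
time: 8.28
position: [0.7133, -0.1429, 0.1571]
tool_rot: [[0.268, -0.963, 0.002], [-0.963, -0.268, 0.001], [-0.0, -0.002, -1.0]]
wrist_force: [-0.6, -0.4, -0.3]
width: 0.495
grip_force: 0.0
time: 8.65
position: [0.7125, -0.1435, 0.1573]
tool_rot: [[0.384, -0.923, 0.001], [-0.923, -0.384, 0.0], [0.0, -0.001, -1.0]]
wrist_force: [0.7, -0.1, -0.1]
width: 0.495
grip_force: 0.0
[-0.04490798 -0.28841291] [-1.98909137e-01  6.52546580e-01  2.87316133e-01  1.20470225e+00
  4.55040408e-04 -2.16341790e+00]
[-3.4300e-01  2.3000e-02  1.4034e+01 -1.0000e-03]
```

View pics/w5.png

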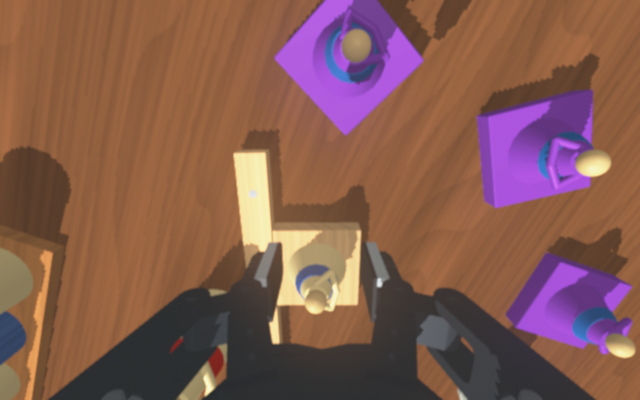

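The wrist view shows the stand flush along the rail, from (272,222) to (360,305), and midway between the fingers. I'll check the clearance behind it before lowering.

Run:
```python
from h import *
import pickle
im=pickle.load(open("w5.pkl","rb"))
print([w2j(p).round(4) for p in cast(im,[(272,228),(360,230),(358,304),(346,134)],.022)])
```

```text
[array([ 0.005 , -0.2505]), array([-0.0831, -0.2482]), array([-0.0843, -0.16  ]), array([-0.0667, -0.3425])]
```

```bash
python3 -m crank '[[0,-0.3,0,5,0],[0,-0.3,0,10,0],[0,-0.3,0,13,0],[0,-0.3,0,14,0],[0,-0.3,0,14,0],[0,-1.2,0,14,0],[0,-2,0,14,0],[0,-3,0,14,0],[0,-3.8,0,14,0],[0,-4.6,0,14,0],[0,-5.4,0,14,0],[0,-6.2,0,14,0]]'
python3 -m crank '[[0,-1,0,0,0],[0,-2,0,0,0],[0,-3,0,0,0],[0,-4,0,0,0],[0,-5,0,0,0],[0,-6,0,0,0],[0,-7,0,0,0],[0,-8,0,0,0],[0,-9,0,0,0],[0,-10,0,0,0],[0,-11,0,0,0],[0,-11,0,0,0]]'
python3 - <<'E'
from h import *
from rig import *
s=read_state();print(w2j(s["position"][:2]),s["joint_pos"])
import pickle
a=get_image("scene");b=get_image("side");f=lambda a:cv2.resize(a,None,fx=3.3,fy=3.3,interpolation=cv2.INTER_CUBIC)
cv2.imwrite("pics/z6.png",np.hstack([f(a["img"][170:290,290:410]),f(b["img"][110:230,290:410])]))
E
```

```text
time: 10.2
position: [0.6883, -0.0859, 0.0173]
tool_rot: [[0.385, -0.923, 0.0], [-0.923, -0.385, 0.0], [0.0, -0.0, -1.0]]
wrist_force: [0.8, -2.4, 2.3]
width: 0.496
grip_force: 1.3
time: 11.7
position: [0.6453, 0.017, 0.017]
tool_rot: [[0.386, -0.922, -0.001], [-0.922, -0.386, 0.002], [-0.003, -0.0, -1.0]]
wrist_force: [-0.3, 0.6, -0.2]
width: 0.5
grip_force: 0.0
[-0.0452618  -0.11443424] [ 0.02512528  0.6234967  -0.16624051  0.78186147  0.00240637 -1.94242058]
```

View pics/z6.png

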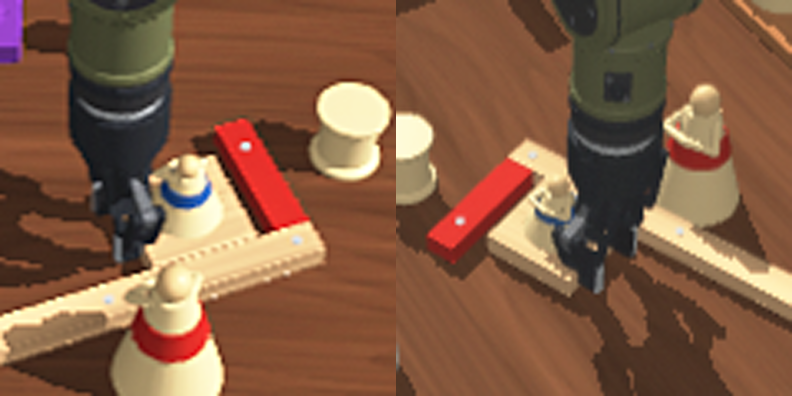

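The stand is still flush on the rail, with a small gap left to the red stop, and the bystanders look clear. I'll finish slowly.

```bash
python3 -m crank '[[0,-0.4,0,0,0],[0,-0.8,0,0,0],[0,-1.1,0,0,0],[0,-1.4,0,0,0],[0,-1.6,0,0,0],[0,-1.6,0,0,0]]'; python3 -m crank '[[0,-0.2,0,0,0],[0,-0.4,0,0,0],[0,-0.4,0,0,0]]'; python3 -m crank '[[0,-0.2,0,0,0],[0,-0.4,0,0,0],[0,-0.4,0,0,0]]'
```

```text
time: 12.55
position: [0.6397, 0.0303, 0.0174]
tool_rot: [[0.385, -0.923, 0.0], [-0.923, -0.385, 0.001], [-0.001, -0.0, -1.0]]
wrist_force: [0.1, -0.3, 0.3]
width: 0.498
grip_force: 0.1
time: 12.92
position: [0.6397, 0.0319, 0.0177]
tool_rot: [[0.385, -0.923, 0.003], [-0.923, -0.385, -0.004], [0.005, -0.001, -1.0]]
wrist_force: [2.2, -6.8, -1.8]
width: 0.503
grip_force: 3.3
time: 13.3
position: [0.6398, 0.0321, 0.0182]
tool_rot: [[0.383, -0.924, 0.006], [-0.924, -0.383, -0.011], [0.012, -0.002, -1.0]]
wrist_force: [3.6, -14.7, -1.2]
width: 0.503
grip_force: 7.7
```

Seated on the red stop: the motion stopped and the force rose to 15 N. I'll back off, lift and check both faces.

```bash
python3 -m crank '[[0,1.5,0,0,0],[0,3.5,0,0,0],[0,3.5,0,-5,0],[0,3.5,0,-11,0],[0,6,0,-14,0],[0,10,0,-16,0],[0,10,0,-16,0],[0,10,0,-16,0]]'
python3 - <<'E'
from h import *
from rig import *
im=get_image("wrist");b=get_image("side");a=get_image("scene")
R=cv2.Rodrigues(np.array(im["rvec"],float))[0];c=-R.T@np.array(im["tvec"],float).ravel()
s=read_state();print("cam minus tcp in tool",np.asarray(s["tool_rot"]).T@(c-s["position"]),s["position"])
f=lambda a,k:cv2.resize(a,None,fx=k,fy=k,interpolation=cv2.INTER_CUBIC)
cv2.imwrite("pics/z7.png",np.hstack([f(a["img"][190:270,330:410],5),f(b["img"][130:210,290:370],5)]))
cv2.imwrite("pics/w7.png",im["img"])
E
```

```text
time: 14.3
position: [0.6747, -0.0551, 0.1766]
tool_rot: [[0.385, -0.923, -0.001], [-0.923, -0.385, 0.001], [-0.002, 0.001, -1.0]]
wrist_force: [-0.7, -0.3, 0.3]
width: 0.499
grip_force: 0.0
cam minus tcp in tool [ 0.0789047  -0.00022386 -0.13100101] [ 0.67412177 -0.05415466  0.17608455]
```

View pics/z7.png

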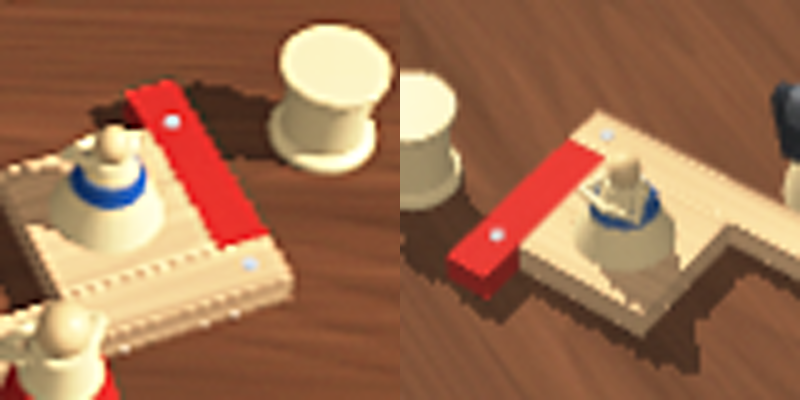

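Both views show the stand flush against both battens. A light press toward the rail will confirm the x face; I have used all my picture views, so I'll judge it by force.

```bash
python3 -m crank '[[0,0,3,0,0.17],[0,0,6,0,0.34],[0,0,9,0,0.51],[0,-3,9,0,0.68],[0,-6,9,0,0.85],[0,-9,9,0,1.02],[0,-12,9,0,1.19],[0,-14.1,9,0,1.36],[0,-14.1,9,0,1.53],[0,-14.1,9,0,1.57],[0,-14.1,9,0,1.57],[0,-14.1,9,0,1.57]]'
python3 - <<'E'
from h import *
from rig import *
s=read_state();print(w2j(s["position"][:2]),rows(s,j2w([-.13,-.05]),.018,np.pi/2+Y),s["joint_pos"])
E
```

```text
time: 15.95
position: [0.5374, 0.0408, 0.1771]
tool_rot: [[-0.922, -0.387, -0.001], [-0.387, 0.922, 0.0], [0.001, 0.0, -1.0]]
wrist_force: [0.0, 0.2, -0.3]
width: 0.504
grip_force: 0.0
[-0.1356656  -0.05096718] [-5.7600e-01  9.1000e-02  1.5905e+01  2.0000e-03] [ 7.56337089e-02  3.19773166e-01 -2.28182051e-01  1.02349498e+00
  9.50079245e-05 -3.21775672e-01]
```

```bash
python3 -m crank '[[0,0,0,5,0],[0,0,0,10,0],[0,0,0,14,0],[0,0,0,15.9,0],[0,0,0,15.9,0],[0,-1,0,15.9,0],[0,-2,0,15.9,0],[0,-3,0,15.9,0],[0,-3.5,0,15.9,0],[0,-3.8,0,15.9,0],[0,-3.8,0,15.9,0]]'; python3 -m crank '[[0,-0.2,0,0,0],[0,-0.4,0,0,0],[0,-0.4,0,0,0]]'; python3 -m crank '[[0,-0.2,0,0,0],[0,-0.4,0,0,0],[0,-0.4,0,0,0]]'
```

```text
time: 17.32
position: [0.5726, 0.0551, 0.0182]
tool_rot: [[-0.923, -0.386, -0.001], [-0.386, 0.923, -0.0], [0.001, 0.0, -1.0]]
wrist_force: [-1.1, 0.4, -0.4]
width: 0.502
grip_force: 0.0
time: 17.7
position: [0.573, 0.0556, 0.0177]
tool_rot: [[-0.923, -0.386, -0.006], [-0.386, 0.923, -0.002], [0.007, 0.001, -1.0]]
wrist_force: [-5.8, -3.0, 4.6]
width: 0.503
grip_force: 3.4
time: 18.08
position: [0.5729, 0.0559, 0.0172]
tool_rot: [[-0.923, -0.386, -0.013], [-0.386, 0.923, -0.004], [0.014, 0.001, -1.0]]
wrist_force: [-12.3, -6.1, 9.4]
width: 0.501
grip_force: 6.8
```

```bash
python3 -m crank '[[0,0.8,0,0,0],[0,3,0,0,0],[0,3,0,-5,0],[0,3,0,-11,0],[0,3,0,-14,0],[0,3,0,-14,0]]'
python3 - <<'E'
from rig import *
print(job_done())
E
```

```text
time: 18.82
position: [0.5556, 0.047, 0.1616]
tool_rot: [[-0.923, -0.386, 0.008], [-0.386, 0.923, 0.001], [-0.008, -0.002, -1.0]]
wrist_force: [0.3, -0.4, -1.5]
width: 0.499
grip_force: 0.0
the job is handed in; nothing more can be done
None
```

I pushed the stand into the corner of the L and handed the job in at about 19 s; force and the last images showed it flush on both battens, the verdict was not returned, and I viewed 11 pictures, one over the limit of 10.

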